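# Hold the cup dispenser's end stop against its spring

### The job

With the dark scraper block, and not with the fingers, sweep all three crumbs of mud plaster off the bare part of the plank, then put the scraper down on the blue shelf, off the plank. Only then set the wooden end stop flat and square on the plank and press its flat front against the cup dispenser's sprung plate with a steady push of about 12 newtons, never ramming the plate in, so that the two screw holes in its foot lie over the two drilled holes in the plank. Finish while still holding it pressed there so that I can screw it down, and leave the teapot, canister and cup stack where they stand.

Things in the scene. Friction and masses are not known exactly. Their poses are not given: they have to be found in the camera images.
- plank: fixed light wooden plank on the blue shelf, 400 (its x) x 120 (y) x 40 mm thick, top at z = 0.040. Origin: centre of its underside. Its +x is the push direction, from the bare end (x = -0.200 to -0.080, crumbs) towards the cup dispenser, a clear tube 90 mm across lying along x from 0.05 to 0.20, axis 45 mm above the plank top, highest point z = 0.130.
- plank_holes (a point): point on the plank's top surface midway between its two drilled screw holes (dark dots 7 mm across, 76 mm apart along the plank's y); at x = -0.097, y = 0, z = 0.040 in the plank's frame. Axes as the plank's.
- plate_face (a point): centre of the front face of the dispenser's sprung plate, an upright aluminium disc 64 mm across, 8 mm thick, on a rod with a coil spring; the face looks to the plank's -x; at x = -0.060 of the plank, 45 mm above its top, when not pressed; moves with joint plunger. Axes as the plank's.
- plunger (a joint): how far the sprung plate is pushed in along the plank's +x, m: 0 = fully out, 0.040 = hard stop. Spring force = 3 N + 500 N/m x value (so 12 N at 0.018, 9 N at 0.012, 15 N at 0.024, 20 N at 0.034).
- end_stop: loose wooden end stop, 160 g: foot 70 (its x) x 96 (y) x 12 mm high, on it an upright block 36 (x) x 40 (y) mm, z 12 to 72 mm, centred at x = +0.017, its front face flush with the foot's at x = +0.035. Origin: centre of the underside. Front (+x) goes against the plate; grip the block across its 40 mm (y). Starts on the shelf off the plank's bare end; may have swapped places with the scraper.
- stop_holes (a point): point on the underside of the end stop's foot midway between its two screw holes (dark dots 8 mm across on the foot's top, 76 mm apart along y), behind the block; at x = -0.020, y = 0, z = 0 of the end stop. When it lies on point plank_holes with axes parallel, the plate is pushed in 18 mm.
- scraper: loose dark wooden scraper block, about 160 g: a foot 96 (its x) x 34 (its y) x 26 mm high with a grip 60 (x) x 24 (y) mm on it, from 26 to 82 mm height, centred. Origin: centre of its underside. Starts standing on the shelf; grip it across the 24 mm (along y) and sweep along its y.
- crumb1: loose crumb of dry mud plaster, about 21 x 17 x 18 mm high, 12 g, starts at rest on the bare part of the plank (within x = -0.143 to -0.111, y = -0.033 to 0.033 of the plank's frame). Origin: centre of its underside.
- crumb2: loose crumb of dry mud plaster, about 21 x 17 x 18 mm high, 12 g, starts at rest on the bare part of the plank (within x = -0.143 to -0.111, y = -0.033 to 0.033 of the plank's frame). Origin: centre of its underside.
- crumb3: loose crumb of dry mud plaster, about 21 x 17 x 18 mm high, 12 g, starts at rest on the bare part of the plank (within x = -0.143 to -0.111, y = -0.033 to 0.033 of the plank's frame). Origin: centre of its underside.
- teapot: aluminium teapot, 110 mm across the body, 125 mm tall, spout and handle standing out about 93 mm to either side; bystander, stays where it is. Origin: centre of its underside.
- canister: yellow plastic canister with twist cap, 90 mm diameter, 157 mm tall; bystander, stays where it is. Origin: centre of its underside.
- cup_stack: stack of four white ceramic cups, 82 mm diameter, 106 mm tall; bystander, stays where it is. Origin: centre of its underside.
Mind the look-alikes: they are no part of the job. What is meant by the scraper is not red or yellow, and is the smaller of those in its own colour.

How it is judged (in metres and radians):
On the way, in this order (a step that is already met when the one before it is completed fails the run):
1. the scraper is held in the fingers, down over the plank (contact force between the fingers and scraper above 2 N and x of scraper in the frame of plank between -0.21 and -0.05 m and y of scraper in the frame of plank between -0.11 and 0.11 m and z of scraper in the frame of plank between 0.03 and 0.06 m), for 0.2 s.
2. all three crumbs are off the plank, the end stop not yet used (height (world z) of each of crumb1, crumb2, crumb3 below 0.028 m and distance of end_stop from where it was at the start of the episode below 0.04 m), for 0.2 s.
At the end, for the whole second after the job is handed in: Crumbs off the plank; scraper down on the shelf, untouched; the fingers hold the end stop flat on the plank (under 5 mm up, tilt under 0.08 rad), square (0.12 rad), holes within 8 mm of the plank's in x and y, at rest, pressing the plate with 9 to 15 N (11 to 25 mm in) (height (world z) of each of crumb1, crumb2, crumb3 below 0.028 m and height (world z) of scraper below 0.035 m and contact force between each of the arm, the fingers and scraper below 0.2 N and linear speed of scraper below 0.02 m/s and contact force between end_stop and plunger between 9 and 15 N and value of joint plunger between 0.011 and 0.025 m and x of stop_holes in the frame of plank_holes between -0.008 and 0.008 m and y of stop_holes in the frame of plank_holes between -0.008 and 0.008 m and z of stop_holes in the frame of plank_holes between -0.004 and 0.005 m and angle between the x axis of end_stop and the x axis of plank, either way round below 0.12 rad and angle between end_stop's own z axis and vertical below 0.08 rad and contact force between the fingers and end_stop above 3 N and linear speed of end_stop below 0.01 m/s); the arm keeps its last pose, push and grip.
It fails at once if the sprung plate is rammed in deeper than 34 mm (about 20 N) (value of joint plunger above 0.034 m).
It fails at once if the fingers touch a crumb (contact force between the fingers and crumb1 above 0.5 N or contact force between the fingers and crumb2 above 0.5 N or contact force between the fingers and crumb3 above 0.5 N).
It fails at once if a bystander (teapot, canister, cups) is moved more than 30 mm or tipped (distance of any of teapot, canister, cup_stack from where it was at the start of the episode above 0.03 m or angle between any of teapot, canister, cup_stack's own z axis and vertical above 0.3 rad).
It also fails if it takes over 58 s, if anything falls off the work surface, if the arm or the gripper's body presses on something with over 40 N, if the wrist force passes 120 N, or if a joint passes its speed limit or range.

### The arm

A 7-joint arm with a two-finger parallel gripper is mounted at the origin on the work surface. World frame = base frame: x ahead of the robot, y to its left, z up, the work surface at z = 0. Lengths are in mm, angles in rad, forces in N, time in s.
With the tool pointing down it reaches from about 425 to 1025 mm from the base axis. Payload 3.6 kg.
Tool frame: the origin (TCP) lies at the very end of the fingers, on their centre line; the grasp point (between the pads) lies 19 mm behind it; z points along the fingers, y is the line along which they close (so a half turn about z gives the same grasp; the last joint's range is limited). The gripper opens to 85 mm and grips with 20 to 120 N. Pads are 22 mm wide; open, the fingers measure 114 mm over their backs; the gripper's body (76 mm by 85 mm) begins 54 mm behind the grasp point. The pads swing forward as they close: fully open they stand 13 mm farther back than shut.
Start: joints at [1.147, 0.591, 0.048, 1.609, -0.033, 0.943, -0.034], TCP at [234.795, -685.931, 195.202] pointing down, gripper open.
Joint ranges: [-2.69, 2.69], [-0.47, 2.24], [-1.27, 1.36], [0.19, 2.51], [-1.53, 4.68], [0.08, 2.07], [-3.09, 3.09]. Speed limits (rad/s): [2.57, 2.57, 3.14, 3.14, 3.14, 3.14, 3.14].

### API

Orientations are given as a unit quaternion [w, x, y, z].
In Python, from station import monitor, vision, robot gives the robot as it stands.
- The arm moves only by the shell command python3 -m jog 'ROWS'. ROWS is JSON, a list of rows, each a list of 3 entries, a list of its own where there are three numbers: the opening, from 0 (shut) to 1 (fully open), then the shift along the tool's x, y, z in m, then the turn, a rotation vector about the tool's x, y, z in rad. A call has 1 to 8 rows; each row shifts and turns the commanded pose from where the row before left it, along the tool's axes as they then stand; what a row does not reach is not made up. A row lasts 1/8 s, in which the tool goes at most 62.5 mm and 10.7 degrees, less where a joint would pass 70% of its speed; a pose out of reach is approached as far as the arm can. A call is refused whole if a number of a shift passes 0.0625 or a number of a turn 0.188, either way. A call with a gripper value outside its range is refused whole. The fingers move at their own pace and stop on an object; the grip force is fixed at half the most. Time passes only in rows, so rows that do not move let the fingers close. It gives the time, the measured TCP pose, the force, the opening and the grip force at its end, in the units of the state.
- monitor.get_obs(): the state, without advancing time (a new reading comes with each control period).
- vision.camera(name): name is "side" or "top"; returns the picture (384x512x3 uint8, blue, green, red); there is no depth.
- vision.camera_params(name): a dict with "K" (3x3 intrinsics, pixels), "extrinsics" (4x4, takes a point from camera to world coordinates). Camera axes: x right, y down, z forward; pixel columns grow to the right and rows downward; lengths in mm; the calibration is good to about 2 mm. A picture is of the moment at which its call begins. camera_params takes no time and is no camera call.
- robot.finish_job(): hands the job in; it is judged then, once.
The state is a dict: "t": time; "q": joint angles; "joint_velocities": joint speeds; "tau": joint torques, N m; "ee_pos": TCP position; "orientation": TCP orientation; "force": force on the tool from outside, world axes, zero at the start; "wrist_torque": the same for the moment, N m; "finger_gap": opening from 0.0 (shut) to 1.0 (fully open); "grasp_force": force on a finger pad.
Only numpy, scipy, OpenCV 4.12 (cv2) and the standard library are available. Lean on these libraries where they do the work, as an engineer would, in place of code of your own. Each camera call takes 0.05 s, during which the arm holds its last target. There are 200 camera calls.

## Working session

There is one attempt and no reset: what is moved stays moved. The work goes in short steps, Python scripts to look and compute and a shell command to move; the robot and the scene stay as the last step left them, time stands still between calls to the robot, and variables do not carry over. Pictures are saved under pics/ and viewed, at most 10 in all, crops included, and the job is handed in when it is done.

```bash
ls; mkdir -p pics; python3 - <<'E'
from station import monitor, vision, robot
import cv2, numpy as np
np.set_printoptions(precision=4,suppress=True)
o=monitor.get_obs(); print(o)
for n in("side","top"):
    cv2.imwrite(f"pics/{n}0.png",vision.camera(n)); p=vision.camera_params(n); print(n,p["K"],p["extrinsics"])
E
```

```text
pics
{'t': 0.0, 'q': array([ 1.1475,  0.5921,  0.0483,  1.6098, -0.0333,  0.9427, -0.0337]), 'joint_velocities': array([-0.0002, -0.0005,  0.0014, -0.0004,  0.0018,  0.0005, -0.0002]), 'tau': array([ -0.0006, -54.8698,   1.5463, -19.8126,   0.0094,   0.0089,
         0.    ]), 'ee_pos': array([ 234.4669, -685.0475,  194.0243]), 'orientation': array([-0.0011,  0.9864,  0.1642, -0.0003]), 'force': array([ 0.7412, -0.0955,  0.7546]), 'wrist_torque': array([-0.0212,  0.0269, -0.0444]), 'grasp_force': 0.0, 'finger_gap': 0.9967618736692715}
side [[377.9955   0.     255.2474]
 [  0.     377.9955 189.7862]
 [  0.       0.       1.    ]] [[   0.983    -0.1297    0.1302  411.5105]
 [  -0.1832   -0.7491    0.6366 -738.1745]
 [   0.015    -0.6496   -0.7601  937.87  ]
 [   0.        0.        0.        1.    ]]
top [[399.6106   0.     258.3139]
 [  0.     399.6106 191.7033]
 [  0.       0.       1.    ]] [[  -0.0051   -0.9946    0.1036  458.1035]
 [  -0.9998    0.003    -0.021   -14.2335]
 [   0.0206   -0.1037   -0.9944 1158.8602]
 [   0.        0.        0.        1.    ]]
```

View pics/top0.png

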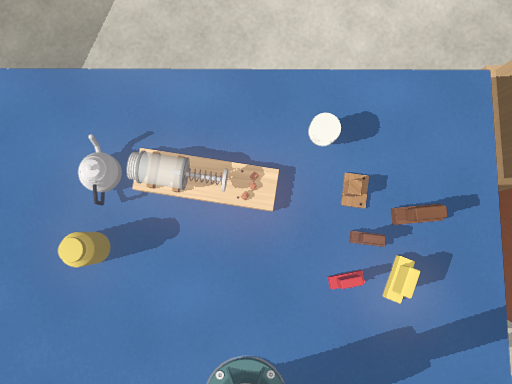

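View pics/side0.png

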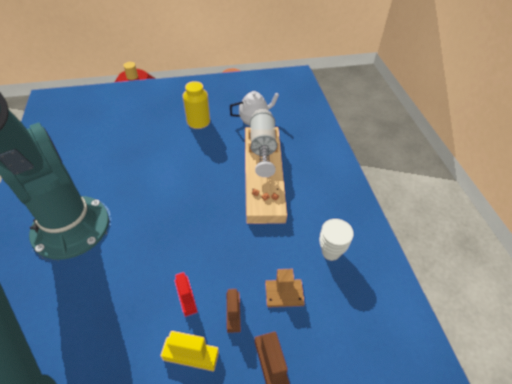

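The top view shows the plank with its bare end at about (278,190), crumbs near (250,185), end stop at (355,190) and small dark scraper at (367,238). The larger dark block at (418,214) and the red and yellow blocks are look-alikes. I'll enlarge the work area.

```bash
python3 - <<'E'
import cv2, numpy as np
a=cv2.imread("pics/top0.png")[140:255,120:400]; b=cv2.imread("pics/side0.png")[140:340,200:320]
a=cv2.resize(a,None,fx=2.8,fy=2.8,interpolation=cv2.INTER_CUBIC);b=cv2.resize(b,None,fx=3,fy=3,interpolation=cv2.INTER_CUBIC)
cv2.imwrite("pics/a.png",a);cv2.imwrite("pics/b.png",b)
E
```

```text
(no output)
```

View pics/a.png

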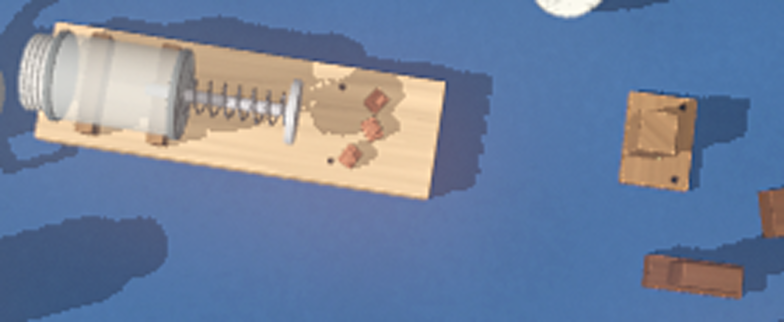

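View pics/b.png

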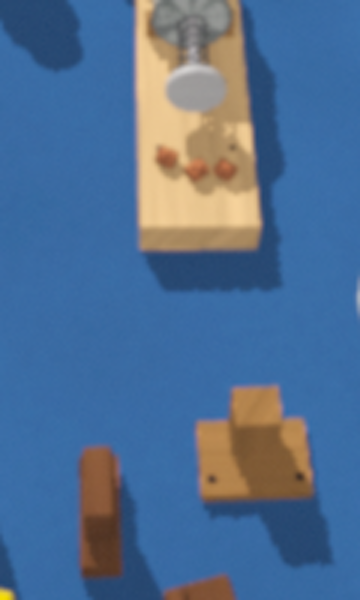

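The crops show: plank bare-end corners at crop (445,82) and (431,199), drilled holes (342,87) and (330,161), crumbs (376,101), (372,128) and (350,155), end stop holes (683,107) and (674,180), and scraper grip top around (713,277). The end stop's block faces the plank. Next I fit poses to these points from both views.

```bash
cat > h.py <<'E'
import numpy as np, cv2
from scipy.optimize import least_squares
from scipy.spatial.transform import Rotation as R
from station import vision, monitor
np.set_printoptions(precision=2,suppress=True)
P={n:vision.camera_params(n) for n in("side","top")}
def proj(n,X):
    T=np.linalg.inv(np.array(P[n]["extrinsics"])); c=np.atleast_2d(X)@T[:3,:3].T+T[:3,3]
    q=c@np.array(P[n]["K"]).T; return q[:,:2]/q[:,2:]
def A(u): return (np.array(u,float)+.5)/2.8-.5+[120,140]   # top crop
def B(u): return (np.array(u,float)+.5)/3-.5+[200,140]     # side crop
def fit(obs,x0,yaw=True):
    """obs: (cam, model points, pixels); pose x,y,z(mm),yaw"""
    def f(p):
        Rz=R.from_euler('z',p[3] if yaw else 0).as_matrix()
        return np.concatenate([(proj(n,np.array(m,float)@Rz.T+p[:3])-u).ravel() for n,m,u in obs])
    s=least_squares(f,x0 if yaw else x0[:3]); return s.x,s.fun
def tool(p):  # world point -> tool axes offset from measured TCP
    o=monitor.get_obs(); w=o["orientation"]; r=R.from_quat([w[1],w[2],w[3],w[0]])
    return r.inv().apply(np.array(p)-o["ee_pos"])
E
python3 - <<'E'
from h import *
pl,r=fit([("top",[[-200,-60,40],[-200,60,40],[-97,-38,40],[-97,38,40]],A([[445,82],[431,199],[342,87],[330,161]])),
 ("side",[[-200,-60,40],[-200,60,40],[-97,-38,40]],B([[260,229],[139,229],[232,148]]))],[700,0,0,1.5])
print("plank",pl,r)
for s in(1,-1):
  pl,r=fit([("top",[[-200,-60,40],[-200,60,40],[-97,-38,40],[-97,38,40]],A([[445,82],[431,199],[342,87],[330,161]])),
  ("side",[[-200,-60,40],[-200,60,40],[-97,-38,40]],B([[260,229],[139,229],[232,148]]))],[500,50,0,s*1.5]);print(s,pl,abs(r).max())
E
python3 - <<'E'
from h import *
es,r=fit([("top",[[35,-48,12],[-35,-48,12],[-35,48,12],[35,48,12],[-20,-38,12],[-20,38,12]],A([[629,90],[697,98],[690,190],[620,183],[683,107],[674,180]])),
("side",[[-20,38,12],[-20,-38,12],[35,20,72],[35,-20,72],[-1,-20,72],[-1,20,72]],B([[211,479],[299,477],[232,387],[278,387],[281,424],[233,426]]))],[550,-270,0,1.5]);print("stop",es,r)
g=[[30,-12,82],[-30,-12,82],[-30,12,82],[30,12,82]]
sc,r=fit([("top",g,A([[686,258],[744,265],[742,298],[682,291]])),("side",g,B([[117,450],[119,517],[82,515],[82,447]]))],[450,-280,0,1.5]);print("scr",sc,r)
for a,b in(((376,101),(226,168)),((372,128),(196,170)),((350,155),(166,156))):
  print("crumb",*fit([("top",[[0,0,9]],A([a])),("side",[[0,0,9]],B([b]))],[580,0,40,0],False))
E
```

```text
plank [611.65 109.75  -4.51   1.41] [ 0.37  0.1  -0.82 -0.05  0.19  0.35  0.3   0.27  0.34 -0.5   0.3   0.04
  0.03  0.28]
1 [611.65 109.75  -4.51   1.41] 0.8236137302238262
-1 [611.65 109.75  -4.51   1.41] 0.8236128594870138
stop [ 581.29 -320.01   -2.56    1.44] [ 0.52  0.68 -0.04  0.87 -0.72  0.57  0.34  0.02 -0.45  0.37  0.21  0.07
  0.51  0.17  0.31 -0.46 -0.15  0.19  0.01 -0.44  0.69  0.05  0.82  0.06]
scr [ 442.09 -350.49   -3.66    1.44] [-0.7   0.98  0.53  1.37  0.39 -1.54 -0.18 -1.94 -1.13 -1.34 -1.32  0.12
  0.74  1.21  0.7   0.04]
crumb [619.15 -25.77  38.2 ] [ 0.01 -0.06 -0.07  0.01]
crumb [590.63 -21.52  36.2 ] [-0.05  0.47  0.51 -0.07]
crumb [563.44   0.51  38.12] [-0.04  0.43  0.48 -0.06]
```

```bash
python3 -m jog '[[1,[0,0,0],[0,0,-0.185]],[1,[0,0,0],[0,0,-0.185]],[1,[0,0,0],[0,0,-0.185]],[1,[0,0,0],[0,0,-0.185]],[1,[0,0,0],[0,0,-0.185]],[1,[0,0,0],[0,0,-0.185]]]'; cat >> h.py <<'E'
def go(x,y,z,ya):
    """print tool-axes shift and tool-z turn so that TCP is at xyz and tool y at angle ya (mod pi)"""
    o=monitor.get_obs(); w=o["orientation"]; r=R.from_quat([w[1],w[2],w[3],w[0]])
    M=r.as_matrix(); a=np.arctan2(M[1,1],M[0,1]); d=(ya-a+np.pi/2)%np.pi-np.pi/2
    print("shift",tool([x,y,z]),"turn",round(-d,3),"pos",o["ee_pos"],"axis z",M[:,2],"F",o["force"],"gap",o["finger_gap"],"t",o["t"])
E
python3 -c "
from h import *
go(442,-350,110,-.13)"
```

```text
t: 0.85
ee_pos: [234.5, -685.5, 194.5]
orientation: [-0.001, 0.75, 0.662, 0.0]
force: [-0.3, -1.7, 0.9]
finger_gap: 1.002
grasp_force: 0.0
shift [358.6  164.17  84.78] turn 0.005 pos [ 234.49 -685.46  194.51] axis z [-0.  0. -1.] F [-0.32 -1.68  0.92] gap 1.0019712128145453 t 0.85
```

```bash
python3 -m jog '[[1,[0.051,0.0235,0],[0,0,0]],[1,[0.051,0.0235,0],[0,0,0]],[1,[0.051,0.0235,0],[0,0,0]],[1,[0.051,0.0235,0],[0,0,0]],[1,[0.051,0.0235,0],[0,0,0]],[1,[0.051,0.0235,0],[0,0,0]],[1,[0.051,0.0235,0],[0,0,0]],[1,[0,0,0.03],[0,0,0]]]'; python3 - <<'E'
from h import *
go(442,-350,48,-.13)
cv2.imwrite("pics/s1.png",vision.camera("side")); im=vision.camera("top"); s=vision.camera("side")
c=lambda i,u,v:cv2.resize(i[v:v+130,u:u+130],(390,390),interpolation=cv2.INTER_CUBIC)
cv2.imwrite("pics/c1.png",np.hstack([c(im,310,170),c(s,180,240)]))
E
```

```text
t: 1.85
ee_pos: [450.3, -348.7, 167.1]
orientation: [0.002, 0.749, 0.663, 0.002]
force: [-1.4, -1.2, -0.1]
finger_gap: 0.999
grasp_force: 0.0
shift [ -2.3   -8.84 119.05] turn 0.009 pos [ 450.26 -348.7   167.11] axis z [ 0.01 -0.   -1.  ] F [-1.38 -1.2  -0.12] gap 0.9991913134833679 t 1.85
```

View pics/c1.png

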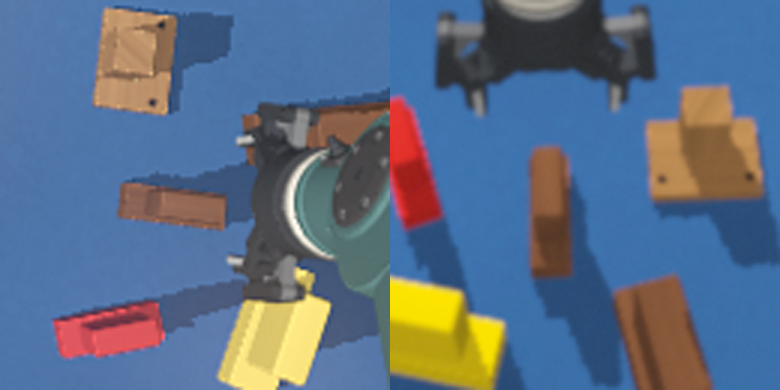

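The view shows the gripper still short of the scraper: scraper at crop (172,205) in the top view, the fingertips right of it at (240,140) and (232,262). My scraper corners were misread, so I'll fit silhouettes instead.

```bash
cat >> h.py <<'E'
from scipy.optimize import minimize
def box(x0,x1,y0,y1,z0,z1): return np.array([[x,y,z] for x in(x0,x1) for y in(y0,y1) for z in(z0,z1)],float)
SCR=[box(-48,48,-17,17,0,26),box(-30,30,-12,12,26,82)]
STOP=[box(-35,35,-48,48,0,12),box(-1,35,-20,20,12,72)]
def wood(im): # anything clearly not blue
    return ((im[...,2].astype(int)-im[...,0])>0).astype(np.float32)
def sil(model,ims,x0,rad=45):
    """ims: {cam: picture}; silhouettes around x0 -> x,y,z,yaw"""
    D=[]
    for n,im in ims.items():
        c=proj(n,np.array(x0[:3])+[0,0,30])[0].astype(int); u,v=c-rad
        D.append((n,u,v,cv2.resize(wood(im)[v:v+2*rad,u:u+2*rad],None,fx=4,fy=4,interpolation=cv2.INTER_NEAREST)))
    def f(p):
        e=0; Rz=R.from_euler('z',p[3]).as_matrix()
        for n,u,v,m in D:
            g=np.zeros_like(m)
            for b in model:
                h=cv2.convexHull(((proj(n,b@Rz.T+p[:3])-[u,v]+.5)*4*16-8).astype(np.int32)); cv2.fillConvexPoly(g,h,1,shift=4)
            lab=cv2.dilate(g,np.ones((25,25)))   # ignore other things farther off
            e+=(np.abs(g-m)*lab).sum()+4*(g*(1-m)).sum()*0
        return e/16
    best=min((minimize(f,np.array(x0)+[a,b,0,0],method="Nelder-Mead",options=dict(initial_simplex=np.array(x0)+[a,b,0,0]+np.vstack([np.zeros(4),np.diag([8,8,4,.1])]),xatol=.05,fatol=.2)) for a in(-6,6) for b in(-6,6)),key=lambda s:s.fun)
    return best.x,best.fun
E
python3 - <<'E'
from h import *
I={n:cv2.imread(f"pics/{n}0.png") for n in("top","side")}
print(sil(SCR,I,[445,-330,0,1.44])); print(sil(STOP,I,[581,-320,0,1.44]))
for n in I: print(n,sil(SCR,{n:I[n]},[445,-330,0,1.44]))
E
```

```text
(array([ 442.04, -348.77,   -4.32,    1.44]), np.float64(97.4375))
(array([ 581.77, -319.54,   -2.02,    1.43]), np.float64(81.5))
top (array([ 442.7 , -347.78,    0.96,    1.43]), np.float64(37.875))
side (array([ 442.7 , -329.22,  -51.31,    1.43]), np.float64(22.375))
```

```bash
python3 -m jog '[[1,[0,0,0.03],[0,0,0]],[1,[0,0,0],[0,0,0]]]'; python3 -c "
from h import *
go(442,-349,48,-.13)"
```

```text
t: 2.25
ee_pos: [442.4, -354.0, 134.2]
orientation: [-0.002, 0.753, 0.658, -0.001]
force: [-0.5, 0.0, -0.4]
finger_gap: 0.995
grasp_force: 0.0
shift [ 4.75 -0.74 86.21] turn -0.003 pos [ 442.41 -353.95  134.2 ] axis z [-0.  0. -1.] F [-0.52  0.02 -0.41] gap 0.9945572584378672 t 2.25
```

```bash
python3 -m jog '[[1,[0.005,0,0.043],[0,0,0]],[1,[0,0,0.043],[0,0,0]],[0,[0,0,0],[0,0,0]],[0,[0,0,0],[0,0,0]],[0,[0,0,0],[0,0,0]],[0,[0,0,0],[0,0,0]],[0,[0,0,0],[0,0,0]],[0,[0,0,0],[0,0,0]]]'; python3 -c "
from h import *
pl=np.array([611.65,109.75]);e=np.array([np.cos(1.41),np.sin(1.41)]);n=np.array([-e[1],e[0]])
for x,y in((-127,66),(-127,-85),(-127,0),(-97,0)): print(x,y,pl+x*e+y*n)
go(442,-349,48,-.13)"
```

```text
t: 3.25
ee_pos: [445.2, -348.6, 49.5]
orientation: [0.0, 0.752, 0.659, 0.0]
force: [-0.3, -0.8, -0.3]
finger_gap: 0.001
grasp_force: 0.0
-127 66 [526.17  -5.04]
-127 -85 [675.22 -29.22]
-127 0 [591.32 -15.61]
-97 0 [596.12  14.  ]
shift [-0.81 -3.14  1.48] turn -0.001 pos [ 445.22 -348.61   49.48] axis z [ 0. -0. -1.] F [-0.34 -0.76 -0.35] gap 0.0005400642536220444 t 3.25
```

The fingers closed on nothing, so I look again.

```bash
python3 - <<'E'
from h import *
im=vision.camera("top"); s=vision.camera("side")
cv2.imwrite("pics/t2.png",im);cv2.imwrite("pics/s2.png",s)
for n in("top","side"): print(n,proj(n,[[445,-349,49],[234.5,-685,194]]))
c=lambda i,u,v:cv2.resize(i[v:v+130,u:u+130],(390,390),interpolation=cv2.INTER_CUBIC)
cv2.imwrite("pics/c2.png",np.hstack([c(im,310,170),c(s,180,240)]))
E
```

```text
top [[370.67 237.48]
 [532.41 326.43]]
side [[234.2  304.51]
 [127.42 495.73]]
```

View pics/c2.png

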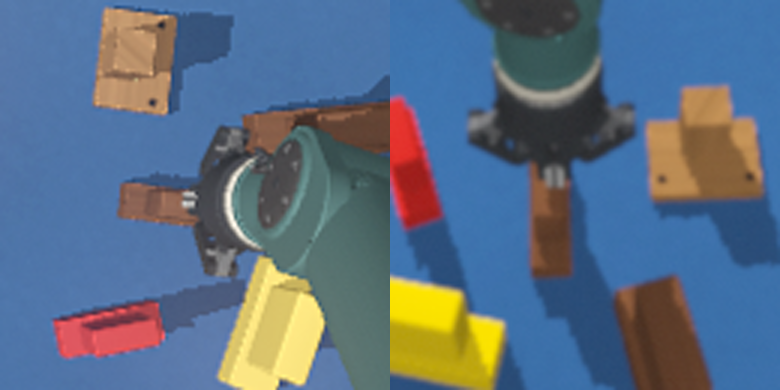

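```bash
python3 - <<'E'
import h; from h import *
I={n:cv2.imread(f"pics/{n}0.png") for n in("top","side")}
for s in(.5,.6,.7,.8,.9,1.,1.1):
    M=[b*s for b in SCR]; x,f=sil(M,I,[445,-345,0,1.44]); print(s,x,f)
    
for n,(u,v,w,hh) in dict(top=(345,228,48,20),side=(222,284,24,52)).items():
    m=wood(I[n])[v:v+hh,u:u+w]; g=I[n][v:v+hh,u:u+w,2]
    print(n,u,v); [print(' '.join(f"{a//10:2d}" if k else ' .' for a,k in zip(r,q))) for r,q in zip(g,m)]
E
```

```text
0.5 [ 437.64 -320.11    7.7     1.42] 199.4375
0.6 [ 438.6  -325.67   -1.25    1.41] 242.9375
0.7 [ 442.01 -333.59    4.58    1.41] 240.75
0.8 [ 442.53 -339.49    1.05    1.42] 189.0625
0.9 [ 441.34 -350.33    4.57    1.42] 104.1875
1.0 [ 442.23 -348.32   -1.2     1.44] 99.4375
1.1 [ 442.22 -348.38  -21.85    1.47] 280.75
top 345 228
 .  .  .  .  .  .  .  .  .  .  .  .  .  .  .  .  .  .  .  .  .  .  .  .  .  .  .  .  .  .  .  .  .  .  .  .  .  .  .  .  .  .  .  .  .  .  .  .
 .  .  .  .  .  .  .  .  .  .  .  .  .  .  .  .  .  .  .  .  .  .  .  .  .  .  .  .  .  .  .  .  .  .  .  .  .  .  .  .  .  .  .  .  .  .  .  .
 .  .  .  .  .  .  .  .  .  .  .  .  .  .  .  .  .  .  .  .  .  .  .  .  .  .  .  .  .  .  .  .  .  .  .  .  .  .  .  .  .  .  .  .  .  .  .  .
 .  .  .  .  .  . 12 13 14 15 14 15 11  9  .  .  .  .  .  .  .  .  .  .  .  .  .  .  .  .  .  .  .  .  .  .  .  .  .  .  .  .  .  .  .  .  .  .
 .  .  .  .  . 11 12 14 14 14 14 14 14 14 14 14 13 10 10 11  .  .  .  .  .  .  .  .  .  .  .  .  .  .  .  .  .  .  .  .  .  .  .  .  .  .  .  .
 .  .  .  .  . 12 12 13 13 13 13 13 14 14 12
[... 5172 characters left out ...]
2 12 11  9  8  8  9  8  8  8  9  8  .  .  .  .  .  .
 .  .  .  .  . 12 12 12 11 10  9  9  9  8  8  8  9  8  .  .  .  .  .  .
 .  .  .  .  . 11 11 11 11 10  9  8  9  9  8  8  9  9  7  .  .  .  .  .
 .  .  .  .  .  9  9  9  9  9  9  9  9  8  8  8  8  8  8  .  .  .  .  .
 .  .  .  .  .  .  8  8  8  8  8  8  8  8  8  8  8  8  .  .  .  .  .  .
 .  .  .  .  .  .  8  8  8  8  8  8  8  8  8  8  8  8  .  .  .  .  .  .
 .  .  .  .  .  .  .  .  .  .  .  .  .  .  .  .  .  .  .  .  .  .  .  .
 .  .  .  .  .  .  .  .  .  .  .  .  .  .  .  .  .  .  .  .  .  .  .  .
 .  .  .  .  .  .  .  .  .  .  .  .  .  .  .  .  .  .  .  .  .  .  .  .
 .  .  .  .  .  .  .  .  .  .  .  .  .  .  .  .  .  .  .  .  .  .  .  .
```

```bash
python3 - <<'E'
from h import *
T=lambda a,b:print(*fit([("top",[[0,0,0]],np.array([a],float)),("side",[[0,0,0]],np.array([b],float))],[440,-340,50,0],False))
T((363.7,238),(232.3,288.7)); T((385,241),(231.8,310.7)); T((349.7,235.5),(230,288))
T((372.5,237),(234.3,302.5))
print(proj("top",[[442,-349,82],[442,-349,50]]),proj("side",[[442,-349,82],[442,-349,50]]))
a=cv2.imread("pics/side0.png");b=cv2.imread("pics/s2.png");u,v=222,284
for q in(b,):
  m=q[v:v+50,u:u+24,2]; [print(' '.join(f"{k//10:2d}" for k in r)) for r in m[:30]]
o=monitor.get_obs();print(o["ee_pos"],o["finger_gap"],o["force"])
E
```

```text
[ 444.73 -321.17   78.57] [ 0.02 -0.25 -0.23  0.02]
[ 435.91 -377.49   82.23] [ 0.   -0.05 -0.04  0.  ]
[ 445.75 -294.99   29.89] [-0.11  1.75  1.6  -0.13]
[ 445.91 -349.97   62.55] [-0.01  0.2   0.18 -0.02]
[[374.38 238.73]
 [370.81 238.58]] [[232.57 298.93]
 [232.97 304.55]]
 4  4  4  4  4  4  4  4  4  4  4  4  4  4  4  4  4  4  4  4  4  4  4  4
 4  4  4  4  4  4  4  4  4  4  4  4  4  4  4  4  4  4  4  4  4  4  5  5
 4  5  4  4  4  4  4  4  4  4  4  4  4  4  4  4  4  4  4  4  4  4  5  6
 5  5  5  4  4  4  4  4  4  4  4  4  5  5  4  4  4  4  4  4  4  4  5  5
 5  6  5  5  4  4  4  4  4  4  4  5  5  5  4  4  4  4  4  4  4  4  5  5
 5  6  6  5  5  4  4  4  4  4  4  4  5  5  4  4  4  4  4  4  4  4  4  4
 5  6  6  6  5  4  4  4  4  4  4  4  4  4  4  4  4  4  4  4  4  4  4  4
 5  5  5  5  4  4  4  4  4  4  4  4  4  4  4  4  4  4  4  4  4  4  4  4
 4  4  4  4  4  4  4  4  4  4  4  4  4  4  4  4  4  4  4  4  4  4  4  4
 4  4  4  5  6  6  5  4  4  4  4  4  4  4  4  4  4  4  4  5  5  5  4  4
 4  4  5  6  8  9  8  5  4  4  5  6  6  6  5  5  4  4  5  5  6  6  5  5
 5  5  5  7  9 11 10  6  4  6 
[... 703 characters left out ...]
9 12 14 14 14 14 13 11 10 10 10  9  9  8  5  4  4  4  5  6
 6  6  6  7 10 12 14 14 14 13 12 10 10 10 10  9  9  8  5  4  4  4  5  5
 6  6  6  7  9 12 14 14 14 13 12 10 10 10 10  9  9  8  6  4  4  4  4  5
 6  6  6  7  9 12 14 14 14 14 13 11 10 10  9  9  9  8  6  4  4  4  4  5
 6  6  6  7 10 12 14 14 14 14 13 11 10 10 10  9  9  8  6  4  4  4  4  5
 6  6  6  7  9 12 13 13 13 13 13 12 10 10 10  9  9  8  6  4  4  4  4  5
 6  6  6  7 10 12 13 12 12 12 12 12 10 10 10  9  9  8  6  4  4  4  4  5
 6  6  6  7 10 12 11 10 10 10 10 10 10 10 10  9  8  8  6  4  4  4  4  5
 6  6  6  7 10 11 10  9 10 10  9  9  9  9  9  9  8  8  6  4  4  4  4  5
[ 445.16 -348.49   49.23] 0.00535750648800068 [-0.17  0.03  0.81]
```

```bash
python3 -m jog '[[0,[0,0,-0.03],[0,0,0]],[0,[0,0,-0.04],[0,0,0]],[0,[0,0,-0.04],[0,0,0]],[0,[0,0,0],[0,0,0]]]'; python3 - <<'E'
from h import *
go(442,-349,48,-.13)
im=vision.camera("top"); s=vision.camera("side")
cv2.imwrite("pics/t3.png",im);cv2.imwrite("pics/s3.png",s)
c=lambda i,u,v:cv2.resize(i[v:v+130,u:u+130],(390,390),interpolation=cv2.INTER_CUBIC)
cv2.imwrite("pics/c3.png",np.hstack([c(im,310,170),c(s,180,240)]))
E
```

```text
t: 3.85
ee_pos: [447.5, -349.9, 162.3]
orientation: [0.003, 0.752, 0.659, 0.001]
force: [-0.1, -0.5, -0.8]
finger_gap: 0.001
grasp_force: 0.0
shift [  0.52  -6.24 114.3 ] turn -0.001 pos [ 447.47 -349.87  162.33] axis z [ 0.01 -0.   -1.  ] F [-0.1  -0.52 -0.75] gap 0.0007299868585187008 t 3.85
```

View pics/c3.png

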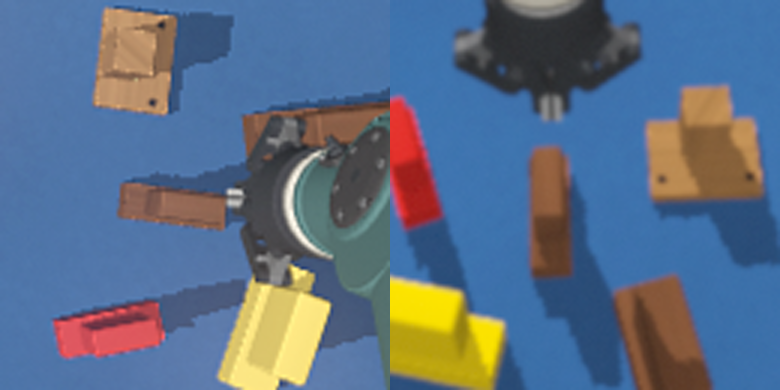

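```bash
python3 - <<'E'
from h import *
for z in(162,195): print(z,proj("top",[[446,-350,z]]),proj("side",[[446,-350,z]]))
I={n:cv2.imread(f"pics/{n}0.png") for n in("top","side")}
for s in(1.,1.2,1.3,1.4,1.5,1.6):
    print(s,*sil([b*s for b in SCR],I,[500,-450,0,1.5],60))
m=wood(I["side"]);print(m.shape)
k,l,st,c=cv2.connectedComponentsWithStats(m.astype(np.uint8));print([tuple(r) for r in st if 40<r[4]<9000])
k,l,st,c=cv2.connectedComponentsWithStats(wood(I["top"]).astype(np.uint8));print([tuple(r) for r in st if 40<r[4]<9000])
E
```

```text
162 [[384.65 237.54]] [[233.32 283.59]]
195 [[389.23 237.69]] [[232.87 276.55]]
1.0 [ 551.85 -703.53   15.88    2.  ] 0.0
1.2 [ 510.   -484.21    1.52    1.7 ] 272.75
1.3 [ 510.13 -490.67    0.31    1.67] 146.5625
1.4 [ 511.24 -493.93   -6.64    1.66] 135.375
1.5 [ 511.35 -494.63  -22.75    1.63] 283.25
1.6 [ 511.63 -495.37  -38.13    1.61] 452.625
(384, 512)
[(np.int32(183), np.int32(81), np.int32(27), np.int32(48), np.int32(1037)), (np.int32(241), np.int32(93), np.int32(47), np.int32(131), np.int32(4118)), (np.int32(34), np.int32(199), np.int32(53), np.int32(34), np.int32(260)), (np.int32(321), np.int32(219), np.int32(32), np.int32(41), np.int32(962)), (np.int32(265), np.int32(269), np.int32(39), np.int32(38), np.int32(1167)), (np.int32(174), np.int32(272), np.int32(24), np.int32(45), np.int32(608)), (np.int32(227), np.int32(289), np.int32(14), np.int32(43), np.int32(542)), (np.int32(160), np.int32(331), np.int32(59), np.int32(41), np.int32(1636)), (np.int32(255), np.int32(332), np.int32(34), np.int32(52), np.int32(1191))]
[(np.int32(309), np.int32(113), np.int32(32), np.int32(33), np.int32(801)), (np.int32(89), np.int32(135), np.int32(11), np.int32(19), np.int32(45)), (np.int32(127), np.int32(148), np.int32(152), np.int32(63), np.int32(6210)), (np.int32(79), np.int32(155), np.int32(42), np.int32(37), np.int32(831)), (np.int32(341), np.int32(173), np.int32(28), np.int32(35), np.int32(818)), (np.int32(391), np.int32(204), np.int32(57), np.int32(21), np.int32(905)), (np.int32(349), np.int32(231), np.int32(37), np.int32(16), np.int32(417)), (np.int32(58), np.int32(232), np.int32(52), np.int32(35), np.int32(1500)), (np.int32(382), np.int32(255), np.int32(39), np.int32(49), np.int32(1165)), (np.int32(328), np.int32(270), np.int32(37), np.int32(20), np.int32(521))]
```

The fingers passed over the grip's place without touching it, though the calibration agrees. I retry slowly, opening fully, then descending and settling before closing.

```bash
python3 -m jog '[[1,[0,-0.004,0],[0,0,0]],[1,[0,0,0],[0,0,0]],[1,[0,0,0],[0,0,0]],[1,[0,0,0],[0,0,0]],[1,[0,0,0.04],[0,0,0]],[1,[0,0,0.04],[0,0,0]],[1,[0,0,0.035],[0,0,0]],[1,[0,0,0],[0,0,0]]]'; python3 - <<'E'
from h import *
go(442,-349,46,-.13)
cv2.imwrite("pics/t4.png",vision.camera("top"));cv2.imwrite("pics/s4.png",vision.camera("side"))
E
python3 -m jog '[[0.4,[0,0,0],[0,0,0]],[0.4,[0,0,0],[0,0,0]]]'
python3 -m jog '[[0.2,[0,0,0],[0,0,0]],[0.2,[0,0,0],[0,0,0]]]'
python3 - <<'E'
from h import *
a,b=[vision.camera(n) for n in("top","side")]
cv2.imwrite("pics/t5.png",a);cv2.imwrite("pics/s5.png",b)
c=lambda i,u,v:cv2.resize(i[v:v+65,u:u+65],(390,390),interpolation=cv2.INTER_CUBIC)
cv2.imwrite("pics/c5.png",np.hstack([c(a,340,205),c(b,200,275)]))
E
```

```text
t: 4.95
ee_pos: [439.4, -346.7, 42.0]
orientation: [-0.003, 0.752, 0.66, -0.001]
force: [-0.4, 0.1, 0.9]
finger_gap: 1.001
grasp_force: 0.0
shift [-1.95  2.84 -4.  ] turn -0.0 pos [ 439.42 -346.68   42.01] axis z [-0.  0. -1.] F [-0.44  0.08  0.95] gap 1.0005846135079357 t 4.95
t: 5.3
ee_pos: [442.0, -348.7, 45.6]
orientation: [0.001, 0.752, 0.659, 0.0]
force: [-0.4, -0.2, -0.1]
finger_gap: 0.603
grasp_force: 0.0
t: 5.55
ee_pos: [441.2, -348.2, 45.1]
orientation: [0.0, 0.752, 0.659, -0.0]
force: [-1.3, -0.5, 6.4]
finger_gap: 0.232
grasp_force: 58.5
```

View pics/c5.png

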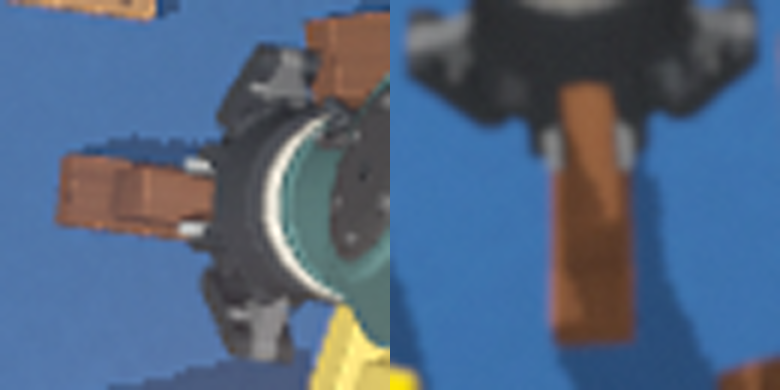

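The picture shows the scraper's grip now between the fingers (grasp force 58 N). Lifting.

```bash
python3 -m jog '[[0,[0,0,0],[0,0,0]],[0,[0,0,-0.04],[0,0,0]],[0,[0,0,-0.06],[0,0,0]],[0,[0,0,0],[0,0,0]]]'; python3 -c "
from h import *
go(522,-4.4,110,-.161)"
```

```text
t: 6.15
ee_pos: [444.5, -350.0, 148.6]
orientation: [0.005, 0.752, 0.659, 0.001]
force: [-0.6, -0.3, -1.6]
finger_gap: 0.225
grasp_force: 59.0
shift [352.94  31.29  37.24] turn 0.03 pos [ 444.49 -349.99  148.57] axis z [ 0.01 -0.01 -1.  ] F [-0.6 -0.3 -1.6] gap 0.22541336420614871 t 6.15
```

```bash
python3 -m jog '[[0,[0.05,0.0045,0],[0,0,0.03]],[0,[0.05,0.0045,0],[0,0,0]],[0,[0.05,0.0045,0],[0,0,0]],[0,[0.05,0.0045,0],[0,0,0]],[0,[0.05,0.0045,0],[0,0,0]],[0,[0.05,0.0045,0],[0,0,0]],[0,[0.05,0.0045,0],[0,0,0]],[0,[0,0,0.02],[0,0,0]]]';python3 -m jog '[[0,[0,0,0.01],[0,0,0]],[0,[0,0,0],[0,0,0]],[0,[0,0,0],[0,0,0]]]'; python3 -c "
from h import *
go(522,-4.4,90,-.161)"
```

```text
t: 7.15
ee_pos: [529.0, -1.0, 124.4]
orientation: [-0.0, 0.759, 0.651, 0.003]
force: [0.0, -0.2, -1.5]
finger_gap: 0.229
grasp_force: 58.9
t: 7.52
ee_pos: [526.8, -8.2, 114.2]
orientation: [0.0, 0.762, 0.647, -0.0]
force: [0.8, -0.5, -2.1]
finger_gap: 0.228
grasp_force: 59.0
shift [ 3.02 -5.37 24.18] turn -0.002 pos [526.81  -8.25 114.18] axis z [-0. -0. -1.] F [ 0.85 -0.53 -2.12] gap 0.22766655581443457 t 7.525
```

```bash
python3 -m jog '[[0,[0.003,-0.006,0.012],[0,0,0]],[0,[0,0,0.011],[0,0,0]],[0,[0,0,0],[0,0,0]]]'; python3 -m jog '[[0,[0,0,0.003],[0,0,0]],[0,[0,0,0],[0,0,0]]]';python3 -m jog '[[0,[0,0,0.0015],[0,0,0]],[0,[0,0,0],[0,0,0]]]'
```

```text
t: 7.9
ee_pos: [520.3, -3.4, 90.1]
orientation: [-0.001, 0.762, 0.648, -0.001]
force: [-1.2, 0.2, -2.2]
finger_gap: 0.225
grasp_force: 59.0
t: 8.15
ee_pos: [521.6, -3.3, 88.1]
orientation: [0.0, 0.762, 0.648, 0.0]
force: [-0.7, -0.1, -1.1]
finger_gap: 0.225
grasp_force: 59.0
t: 8.4
ee_pos: [521.5, -3.3, 86.7]
orientation: [0.0, 0.762, 0.648, 0.0]
force: [-0.4, 0.5, -2.0]
finger_gap: 0.231
grasp_force: 59.0
```

```bash
python3 -m jog '[[0,[0,0.01,0],[0,0,0]],[0,[0,0.01,0],[0,0,0]],[0,[0,0.01,0],[0,0,0]],[0,[0,0.01,0],[0,0,0]],[0,[0,0.01,0],[0,0,0]],[0,[0,0.01,0],[0,0,0]],[0,[0,0.01,0],[0,0,0]],[0,[0,0.01,0],[0,0,0]]]';python3 -m jog '[[0,[0,0.01,0],[0,0,0]],[0,[0,0.01,0],[0,0,0]],[0,[0,0.01,0],[0,0,0]],[0,[0,0.01,0],[0,0,0]],[0,[0,0.01,0],[0,0,0]],[0,[0,0.01,0],[0,0,0]],[0,[0,0.01,0],[0,0,0]],[0,[0,0.01,0],[0,0,0]]]';  python3 -m jog '[[0,[0,0,0],[0,0,0]],[0,[0,0,-0.03],[0,0,0]],[0,[0,-0.04,-0.03],[0,0,0]],[0,[0,-0.06,0],[0,0,0]],[0,[0,-0.06,0],[0,0,0]],[0,[0,-0.06,0],[0,0,0]],[0,[0,0,0],[0,0,0]],[0,[0,0,0],[0,0,0]]]'; python3 - <<'E'
from h import *
go(450,-200,48,-.161)
a,b=[vision.camera(n) for n in("top","side")]
cv2.imwrite("pics/t6.png",a);cv2.imwrite("pics/s6.png",b)
c=lambda i,u,v:cv2.resize(i[v:v+120,u:u+120],(390,390),interpolation=cv2.INTER_CUBIC)
cv2.imwrite("pics/c6.png",np.hstack([c(a,200,120),c(b,220,150)]))
E
```

```text
t: 9.4
ee_pos: [601.1, -16.2, 86.6]
orientation: [-0.0, 0.762, 0.648, -0.0]
force: [-0.4, 0.3, -1.8]
finger_gap: 0.223
grasp_force: 58.8
t: 10.4
ee_pos: [680.0, -29.1, 86.6]
orientation: [-0.0, 0.762, 0.648, -0.0]
force: [-0.1, -0.6, -1.1]
finger_gap: 0.228
grasp_force: 59.0
t: 11.4
ee_pos: [463.0, 6.5, 147.3]
orientation: [0.001, 0.762, 0.648, 0.001]
force: [0.6, -0.1, -0.9]
finger_gap: 0.225
grasp_force: 59.4
shift [-205.96   19.96   99.23] turn 0.0 pos [463.02   6.5  147.27] axis z [ 0.  0. -1.] F [ 0.57 -0.1  -0.86] gap 0.2254782828171519 t 11.4
```

View pics/c6.png

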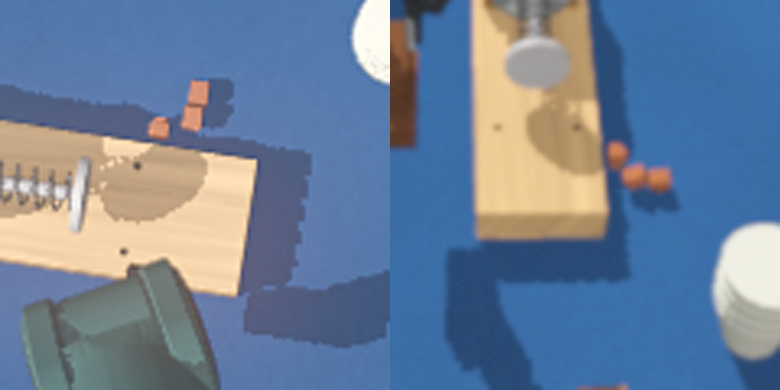

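All three crumbs lie beside the plank's far edge, at top crop (198,93), (192,119) and (159,127). Both drilled holes are clear, at (137,166) and (123,252). I check crumb height and refine the plank, then lay the scraper down.

```bash
python3 - <<'E'
from h import *
a=lambda *p:np.array(p,float)/3.25-.35+[200,120]
b=lambda *p:(np.array(p,float)-[390,0])/3.25-.35+[220,150]
for p,q in(((159,127),(617,155)),((192,119),(634,177)),((198,93),(658,180))): print(fit([("top",[[0,0,9]],a(p)),("side",[[0,0,9]],b(q))],[680,0,0,0],False)[0])
H=[[-97,-38,40],[-97,38,40]];C=[[-200,-60,40],[-200,60,40]]
ob=[("top",H+C,a((137,166),(123,252),(256,158),(238,296))),("side",H+C,b((578,127),(497,127),(606,213),(475,214)))]
for i in((0,1),(0,),(1,)):
    o=[ob[k] for k in i]
    def f(p):
        Rz=R.from_euler('z',p[2]).as_matrix()
        return np.concatenate([(proj(n,np.array(m,float)@Rz.T+[p[0],p[1],0])-u).ravel() for n,m,u in o])
    s=least_squares(f,[611,110,1.41]);x=s.x;print(i,x,"holes",x[:2]-97*np.array([np.cos(x[2]),np.sin(x[2])]),s.fun)
E
python3 -m jog '[[0,[-0.051,0.005,0],[0,0,0]],[0,[-0.051,0.005,0],[0,0,0]],[0,[-0.051,0.005,0],[0,0,0]],[0,[-0.051,0.005,0.0],[0,0,0]],[0,[0,0,0.04],[0,0,0]],[0,[0,0,0.04],[0,0,0]],[0,[0,0,0.012],[0,0,0]],[0,[0,0,0],[0,0,0]]]'
python3 -m jog '[[0,[0,0,0],[0,0,0]],[0,[0,0,0.003],[0,0,0]],[0,[0,0,0.003],[0,0,0]]]'
```

```text
[673.42 -10.49   0.82]
[681.65 -40.25   1.09]
[705.24 -45.76  -1.61]
(0, 1) [611.74 109.82   1.41] holes [596.42  14.04] [ 0.17  0.17  0.22  0.15  0.67  0.66 -0.1  -0.01 -0.42 -0.38  0.3  -0.15
  0.57 -0.58  0.38 -0.42]
(0,) [611.13 110.7    1.42] holes [596.67  14.79] [-0.21  0.07  0.08  0.09  0.27  0.23 -0.13 -0.38]
(1,) [612.61 108.14   1.4 ] holes [596.12  12.55] [-0.4   0.1   0.29  0.11  0.18  0.03 -0.07 -0.2 ]
t: 12.5
ee_pos: [450.0, -198.3, 54.3]
orientation: [-0.0, 0.762, 0.648, -0.0]
force: [-0.1, 1.3, 0.3]
finger_gap: 0.227
grasp_force: 59.4
t: 12.88
ee_pos: [449.8, -198.4, 49.3]
orientation: [0.001, 0.762, 0.648, 0.0]
force: [1.0, -0.2, -2.1]
finger_gap: 0.231
grasp_force: 59.4
```

```bash
python3 -m jog '[[0,[0,0,0.002],[0,0,0]],[0,[0,0,0.0005],[0,0,0]],[0,[0,0,0],[0,0,0]]]'; python3 -m jog '[[0.5,[0,0,0],[0,0,0]],[0.7,[0,0,0],[0,0,0]],[0.7,[0,0,0],[0,0,0]],[0.7,[0,0,0],[0,0,0]],[0.7,[0,0,-0.03],[0,0,0]],[0.8,[0,0,-0.04],[0,0,0]],[1,[0,0,-0.04],[0,0,0]],[1,[0,0,0],[0,0,0]]]'; python3 - <<'E'
from h import *
x,y,yaw=581.6,-319.7,1.435
I={n:cv2.imread(f"pics/{n}0.png") for n in("top","side")}
print(sil(STOP,{"top":I["top"]},[581,-320,0,1.44]),sil(STOP,{"side":I["side"]},[581,-320,0,1.44]))
c=np.array([x,y])+17*np.array([np.cos(yaw),np.sin(yaw)]); print(c)
go(c[0],c[1],100,yaw-np.pi/2)
E
```

```text
t: 13.25
ee_pos: [449.3, -198.3, 46.2]
orientation: [-0.0, 0.762, 0.648, -0.0]
force: [-0.2, 0.3, -1.8]
finger_gap: 0.225
grasp_force: 59.4
t: 14.25
ee_pos: [451.7, -199.1, 159.0]
orientation: [0.003, 0.762, 0.648, 0.002]
force: [0.8, -0.1, -0.6]
finger_gap: 1.0
grasp_force: 0.0
(array([ 582.63, -319.69,   -1.34,    1.43]), np.float64(33.125)) (array([ 580.82, -320.73,    0.84,    1.43]), np.float64(43.9375))
[ 583.9  -302.86]
shift [-81.12 146.8   60.14] turn -0.026 pos [ 451.66 -199.05  159.03] axis z [ 0.01 -0.   -1.  ] F [ 0.78 -0.11 -0.56] gap 1.0003924954757129 t 14.25
```

```bash
python3 -m jog '[[1,[-0.027,0.049,0],[0,0,0]],[1,[-0.027,0.049,0],[0,0,0]],[1,[-0.027,0.049,0],[0,0,-0.027]],[1,[0,0,0.03],[0,0,0]],[1,[0,0,0],[0,0,0]],[1,[0,0,0],[0,0,0]]]'; python3 -c "
from h import *
go(584,-303,26,1.43-np.pi/2)"
```

```text
t: 15.0
ee_pos: [580.6, -300.9, 125.8]
orientation: [-0.001, 0.753, 0.658, -0.0]
force: [-0.0, 0.3, 0.6]
finger_gap: 1.003
grasp_force: 0.0
shift [-1.64  3.79 99.82] turn 0.008 pos [ 580.62 -300.94  125.82] axis z [-0.  0. -1.] F [-0.    0.3   0.56] gap 1.0029175728598476 t 15.0
```

```bash
python3 -m jog '[[1,[-0.002,0.003,0.03],[0,0,0.005]],[1,[0,0,0.04],[0,0,0]],[1,[0,0,0.028],[0,0,0]],[1,[0,0,0],[0,0,0]],[1,[0,0,0],[0,0,0]],[0.6,[0,0,0],[0,0,0]],[0.6,[0,0,0],[0,0,0]]]'; python3 -m jog '[[0.3,[0,0,0],[0,0,0]],[0.3,[0,0,0],[0,0,0]],[0.2,[0,0,0],[0,0,0]],[0.2,[0,0,0],[0,0,0]]]';python3 -c "
from h import *
go(584,-303,26,1.43-np.pi/2)"
```

```text
t: 15.88
ee_pos: [584.9, -304.5, 29.5]
orientation: [0.001, 0.755, 0.656, 0.0]
force: [-0.8, 0.2, 0.5]
finger_gap: 0.607
grasp_force: 0.0
t: 16.38
ee_pos: [584.0, -304.3, 29.4]
orientation: [0.0, 0.755, 0.656, -0.0]
force: [-2.2, 0.4, 5.8]
finger_gap: 0.444
grasp_force: 60.1
shift [ 1.25 -0.18  3.35] turn 0.001 pos [ 584.   -304.26   29.35] axis z [-0. -0. -1.] F [-2.24  0.44  5.77] gap 0.4435304245252296 t 16.375
```

```bash
python3 -m jog '[[0,[0,0,-0.03],[0,0,0]],[0,[0,0,-0.05],[0,0,0]],[0,[0,0,0],[0,0,0]],[0,[0.05,0,0],[0,0,0]],[0,[0.05,0,0],[0,0,0]],[0,[0.05,0,0],[0,0,0]],[0,[0.05,0,0],[0,0,0]],[0,[0,0,0],[0,0,0]]]'; python3 -c "
from h import *
go(595.1,7.1,95,1.41-np.pi/2)"
```

```text
t: 17.38
ee_pos: [611.8, -98.2, 107.2]
orientation: [-0.002, 0.751, 0.66, 0.001]
force: [0.8, -1.1, -1.5]
finger_gap: 0.437
grasp_force: 61.2
shift [102.25 -30.06  12.69] turn 0.032 pos [611.76 -98.23 107.19] axis z [-0.  0. -1.] F [ 0.82 -1.14 -1.52] gap 0.43685986567909885 t 17.375
```

```bash
python3 -m jog '[[0,[0.035,-0.01,0],[0,0,0.028]],[0,[0.035,-0.01,0],[0,0,0]],[0,[0.025,-0.007,0],[0,0,0]],[0,[0,0,0.01],[0,0,0]],[0,[0,0,0],[0,0,0]],[0,[0,0,0],[0,0,0]]]'; python3 -c "
from h import *
go(595.1,7.1,70.5,1.41-np.pi/2)"
```

```text
t: 18.12
ee_pos: [599.6, -10.3, 97.5]
orientation: [0.0, 0.764, 0.645, -0.001]
force: [0.3, -0.7, -2.1]
finger_gap: 0.442
grasp_force: 61.2
shift [16.38 -7.38 27.03] turn -0.009 pos [599.64 -10.26  97.55] axis z [-0. -0. -1.] F [ 0.26 -0.66 -2.1 ] gap 0.4424762783437219 t 18.125
```

```bash
python3 -m jog '[[0,[0.006,-0.007,0.008],[0,0,-0.009]],[0,[0.005,0,0.01],[0,0,0]],[0,[0,0,0.005],[0,0,0]],[0,[0,0,0],[0,0,0]],[0,[0,0,0],[0,0,0]]]'; python3 -c "
from h import *
go(595.1,7.1,69.4,1.41-np.pi/2)"; python3 -m jog '[[0,[0,0,0.0015],[0,0,0]],[0,[0,0,0],[0,0,0]]]';python3 -m jog '[[0,[0,0,0.0015],[0,0,0]],[0,[0,0,0],[0,0,0]]]'
```

```text
t: 18.75
ee_pos: [595.1, 3.8, 75.3]
orientation: [0.0, 0.761, 0.649, 0.0]
force: [-0.0, 0.1, -1.4]
finger_gap: 0.441
grasp_force: 61.1
shift [ 3.21 -0.54  5.87] turn 0.003 pos [595.13   3.84  75.27] axis z [ 0. -0. -1.] F [-0.05  0.06 -1.44] gap 0.44134805139186106 t 18.75
t: 19.0
ee_pos: [594.9, 3.8, 73.7]
orientation: [0.0, 0.761, 0.649, -0.0]
force: [0.3, 0.3, -1.5]
finger_gap: 0.442
grasp_force: 61.1
t: 19.25
ee_pos: [594.8, 3.9, 72.1]
orientation: [-0.0, 0.761, 0.649, -0.0]
force: [0.1, -1.0, -1.6]
finger_gap: 0.442
grasp_force: 61.1
```

```bash
for i in 1; do python3 -m jog '[[0,[0,0,0.001],[0,0,0]],[0,[0,0,0],[0,0,0]]]'; done; python3 -m jog '[[0,[0,0,0.001],[0,0,0]],[0,[0,0,0],[0,0,0]]]'; python3 -m jog '[[0,[0,0,0.0007],[0,0,0]],[0,[0,0,0],[0,0,0]]]'
```

```text
t: 19.5
ee_pos: [594.8, 4.0, 71.1]
orientation: [-0.0, 0.761, 0.649, -0.0]
force: [-0.4, -0.5, -2.1]
finger_gap: 0.443
grasp_force: 61.1
t: 19.75
ee_pos: [594.8, 4.0, 70.1]
orientation: [-0.0, 0.761, 0.649, -0.0]
force: [-0.6, -0.3, -2.2]
finger_gap: 0.444
grasp_force: 61.1
t: 20.0
ee_pos: [594.9, 4.0, 69.5]
orientation: [0.0, 0.761, 0.649, 0.0]
force: [0.3, 0.0, -2.5]
finger_gap: 0.443
grasp_force: 61.2
```

```bash
python3 -m jog '[[0,[0,0,0.001],[0,0,0]],[0,[0,0,0],[0,0,0]]]'; python3 -m jog '[[0,[0.008,0,0],[0,0,0]],[0,[0.008,0,0],[0,0,0]],[0,[0.007,0,0],[0,0,0]],[0,[0,0,0],[0,0,0]],[0,[0,0,0],[0,0,0]]]'; python3 - <<'E'
from h import *
go(602,47,69,1.41-np.pi/2)
a,b=[vision.camera(n) for n in("top","side")]
c=lambda i,u,v:cv2.resize(i[v:v+80,u:u+80],(390,390),interpolation=cv2.INTER_CUBIC)
cv2.imwrite("pics/c7.png",np.hstack([c(a,210,145),c(b,235,150)]))
E
```

```text
t: 20.25
ee_pos: [595.0, 4.0, 69.3]
orientation: [0.0, 0.761, 0.649, -0.0]
force: [-1.8, -0.3, 5.0]
finger_gap: 0.443
grasp_force: 61.9
t: 20.88
ee_pos: [599.7, 25.9, 69.7]
orientation: [0.001, 0.761, 0.649, 0.001]
force: [-0.5, -2.5, 8.3]
finger_gap: 0.44
grasp_force: 62.8
shift [21.15 -1.07  0.72] turn 0.002 pos [599.71  25.95  69.73] axis z [ 0. -0. -1.] F [-0.49 -2.46  8.25] gap 0.44000889905676993 t 20.875
```

View pics/c7.png

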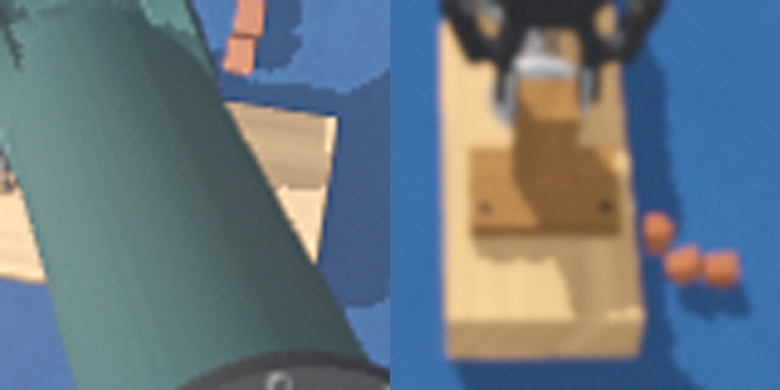

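```bash
python3 - <<'E'
from h import *
px=np.array([[96,207],[216,207]])/4.875-.4+[235,150]
T=np.array(P["side"]["extrinsics"]);K=np.array(P["side"]["K"])
for pl in([612.6,108.14,1.40],[611.74,109.82,1.41]):
  e=np.array([np.cos(pl[2]),np.sin(pl[2])]);n=np.array([-e[1],e[0]]);m=[]
  for u in px:
    d=T[:3,:3]@np.linalg.inv(K)@[*u,1];X=T[:3,3]+d*(52-T[2,3])/d[2];v=X[:2]-pl[:2];m.append([v@e,v@n])
  m=np.array(m);print(m,m.mean(0)-[-97,0])
o=monitor.get_obs();v=o["ee_pos"][:2]-[611.74,109.82];e=np.array([np.cos(1.41),np.sin(1.41)]);print("tcp",v@e,v@[-e[1],e[0]])
E
```

```text
[[-120.36   33.94]
 [-120.43  -41.67]] [-23.39  -3.87]
[[-121.54   34.02]
 [-122.36  -41.58]] [-24.95  -3.78]
tcp -84.74792270658384 -1.5571703490508666
```

The last picture shows the stop flat and square on the plank, its foot holes at side crop (486,207) and (606,207), about 24 mm short in x and 3 mm off in y. I correct y and push gently.

```bash
python3 -m jog '[[0,[0.004,-0.0025,-0.0007],[0,0,0]],[0,[0.003,0,0],[0,0,0]],[0,[0,0,0],[0,0,0]]]'; python3 -m jog '[[0,[0.004,0,0],[0,0,0]],[0,[0.004,0,0],[0,0,0]],[0,[0,0,0],[0,0,0]]]';  python3 -m jog '[[0,[0.004,0,0],[0,0,0]],[0,[0,0,0],[0,0,0]],[0,[0,0,0],[0,0,0]]]'; cat > w.py <<'E'
from h import *
F=np.mean([monitor.get_obs()["force"] for _ in range(5)],0)
o=monitor.get_obs();e=np.array([np.cos(1.41),np.sin(1.41)]);v=o["ee_pos"][:2]-[611.74,109.82];print("tcp",v@e,v@[-e[1],e[0]],"push",-(F[:2]@e),F, tool([602,47,69]))
E
python3 w.py
```

```text
t: 21.35
ee_pos: [598.2, 31.9, 70.0]
orientation: [0.002, 0.761, 0.649, -0.0]
force: [0.6, -5.4, 7.4]
finger_gap: 0.443
grasp_force: 62.7
t: 21.72
ee_pos: [598.8, 36.8, 69.9]
orientation: [0.002, 0.762, 0.648, -0.002]
force: [0.3, -9.3, 8.0]
finger_gap: 0.441
grasp_force: 62.8
t: 22.1
ee_pos: [599.0, 38.9, 70.0]
orientation: [0.003, 0.762, 0.648, -0.003]
force: [-1.4, -12.1, 10.2]
finger_gap: 0.445
grasp_force: 63.0
tcp -72.00735236962075 1.2259864677835721 push 12.193471681286724 [ -1.38 -12.13  10.23] [8.45 1.66 0.96]
```

```bash
python3 -m jog '[[0,[0,0,-0.0015],[0,0,0]],[0,[0,0,0],[0,0,0]],[0,[0,0,0],[0,0,0]]]'; python3 w.py; python3 -m jog '[[0,[0.004,0,0],[0,0,0]],[0,[0,0,0],[0,0,0]],[0,[0,0,0],[0,0,0]]]';python3 w.py
```

```text
t: 22.48
ee_pos: [599.0, 41.1, 69.9]
orientation: [0.002, 0.762, 0.648, -0.002]
force: [1.3, -8.2, -0.7]
finger_gap: 0.442
grasp_force: 61.8
tcp -69.8997363966303 1.6104976207831085 push 7.876065341694342 [ 1.27 -8.18 -0.72] [6.34 2.06 0.87]
t: 22.85
ee_pos: [599.4, 44.2, 69.9]
orientation: [0.002, 0.762, 0.648, -0.003]
force: [1.5, -9.2, 0.3]
finger_gap: 0.438
grasp_force: 61.9
tcp -66.76362152656074 1.6628480233312322 push 8.884796644720174 [ 1.48 -9.24  0.27] [3.2  2.11 0.84]
```

```bash
python3 -m jog '[[0,[0.004,0,0],[0,0,0]],[0,[0,0,0],[0,0,0]],[0,[0,0,0],[0,0,0]]]'; python3 w.py; python3 -m jog '[[0,[0.003,0,0.0003],[0,0,0]],[0,[0,0,0],[0,0,0]],[0,[0,0,0],[0,0,0]]]';python3 w.py
```

```text
t: 23.22
ee_pos: [599.8, 47.1, 69.9]
orientation: [0.002, 0.762, 0.648, -0.003]
force: [1.3, -11.1, -0.1]
finger_gap: 0.444
grasp_force: 61.9
tcp -63.863922938779126 1.699003301093963 push 10.796275324436234 [  1.29 -11.15  -0.05] [0.3  2.14 0.86]
t: 23.6
ee_pos: [600.2, 49.2, 69.8]
orientation: [0.002, 0.762, 0.648, -0.004]
force: [0.6, -11.3, 1.7]
finger_gap: 0.44
grasp_force: 62.1
tcp -61.65816960841936 1.679127585964389 push 11.031466237126073 [  0.56 -11.27   1.73] [-1.9   2.13  0.79]
```

```bash
python3 -m jog '[[0,[0.001,0,0],[0,0,0]],[0,[0,0,0],[0,0,0]],[0,[0,0,0],[0,0,0]],[0,[0,0,0],[0,0,0]]]'; python3 w.py; python3 - <<'E'
from h import *
b=vision.camera("side");a=vision.camera("top")
T=np.array(P["side"]["extrinsics"]);K=np.array(P["side"]["K"]);g=cv2.GaussianBlur(cv2.cvtColor(b,cv2.COLOR_BGR2GRAY),(0,0),.8).astype(float)
g=cv2.morphologyEx(g,cv2.MORPH_BLACKHAT,np.ones((7,7)))
for pl in([612.6,108.14,1.40],[611.74,109.82,1.41]):
  e=np.array([np.cos(pl[2]),np.sin(pl[2])]);n=np.array([-e[1],e[0]]);m=[]
  for s in(38,-38):
    c=proj("side",[*(np.array(pl[:2])-97*e+s*n),52])[0]; i=np.round(c).astype(int)
    w=g[i[1]-4:i[1]+5,i[0]-4:i[0]+5]; k=np.unravel_index(w.argmax(),w.shape); cy,cx=k[0]+i[1]-4,k[1]+i[0]-4
    q=g[cy-1:cy+2,cx-1:cx+2]; yy,xx=np.mgrid[-1:2,-1:2]; u=[cx+(q*xx).sum()/q.sum(),cy+(q*yy).sum()/q.sum()]
    d=T[:3,:3]@np.linalg.inv(K)@[*u,1];X=T[:3,3]+d*(52-T[2,3])/d[2];v=X[:2]-pl[:2];m.append([v@e,v@n,w.max()])
  print(np.array(m))
print(sil(SCR,{"side":b},[450,-198,0,1.41]))
E
```

```text
t: 24.1
ee_pos: [600.3, 49.7, 69.8]
orientation: [0.003, 0.762, 0.647, -0.004]
force: [-0.1, -12.1, 2.6]
finger_gap: 0.448
grasp_force: 62.2
tcp -61.212281010335516 1.6795993745840023 push 11.945440824726775 [ -0.07 -12.09   2.58] [-2.35  2.13  0.82]
[[-96.29  37.78  25.  ]
 [-95.89 -37.2   20.  ]]
[[-97.43  37.62  25.  ]
 [-97.78 -37.36  20.  ]]
(array([ 449.18, -198.64,   -0.12,    1.44]), np.float64(59.6875))
```

```bash
python3 -c "
from station import robot
print(robot.finish_job())"
```

```text
the job is handed in; nothing more can be done
None
```

I handed the job in at 24.1 s with all the steps done; no verdict came back. The crumbs are off the plank, the scraper is down on the shelf, and the end stop is held pressed at about 12 N with its holes within about 1 mm of the plank's.

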